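# Click the portion selector to the green stud and lock it

## Robot

A 6-joint arm with a two-finger parallel gripper is mounted at the origin on the work surface; the furniture and walls round the work are solid. World frame = base frame: x ahead of the robot, y to its left, z up, the work surface at z = 0. Lengths are in m, angles in degrees, forces in N, time in s.
With the tool pointing down it reaches from about 0.4 to 0.825 m from the base axis. Payload 7 kg.
Tool frame: the origin (TCP) lies at the very end of the fingers, on their centre line; the grasp point (between the pads) lies 19 mm behind it; z points along the fingers, y is the direction in which the jaws open and shut (so a half turn about z gives the same grasp; the last joint's range is limited). The gripper opens to 88 mm and grips with 3 to 60 N. Pads are 19 mm wide; open, the fingers measure 130 mm over their backs; the gripper's body (78 mm by 193 mm) begins 47 mm behind the grasp point.
Start: joints at [90.991, 20.546, 0.682, 0, -70.136, -16.507], TCP at [0.181, 0.65, 0.227] pointing down, gripper open.
Joint ranges: [-176.03, 176.03], [-82.01, 121.73], [-58.28, 71.71], [-173.87, 95.51], [-174.79, -0.11], [-173.66, 173.66]. Speed limits (degrees/s): [136.94, 136.94, 172.46, 180, 180, 180].

## Interface

Orientations are given as [roll, pitch, yaw] about the fixed x, y, z axes, in that order (R = Rz(yaw) Ry(pitch) Rx(roll)).
In Python, from plant import telemetry, optics, ctrl gives the robot as it stands.
- The arm moves only by the tool servo_tool, never from a script. Its argument "rows" is a list of rows, each a list of 3 entries, a list of its own where there are three numbers: the shift along the tool's x, y, z in m, then the turn, a rotation vector about the tool's x, y, z in units of 6 degrees (1.0 is 6 degrees), then the closure, from 0 (fully open) to 1 (shut). A call has 1 to 20 rows; each row shifts and turns the commanded pose from where the row before left it, along the tool's axes as they then stand; what a row does not reach is not made up. A row lasts 1/12 s, in which the tool goes at most 41.7 mm and 7.16 degrees, less where a joint would pass 70% of its speed; a pose out of reach is approached as far as the arm can. A call is refused whole if a number of a shift passes 0.0417 or a number of a turn 1, either way. A call with a gripper value outside its range is refused whole. The fingers move at their own pace and stop on an object; the grip force is fixed at half the most. Time passes only in rows, so rows that do not move let the fingers close. It gives the time, the measured TCP pose, the force and the opening at its end, in the units of the state.
- telemetry.get_obs(): the state, without advancing time (a new reading comes with each control period).
- optics.snapshot(name): name is "side" or "top" or "wrist"; returns the picture (400x640x3 uint8, red, green, blue); there is no depth.
- optics.camera_info(name): a dict with "mtx" (3x3 intrinsics, pixels), "D" ([k1, k2, p1, p2, k3] as OpenCV has them; the pictures are not rectified), "rvec" (rotation vector, rad) and "tvec" (3), from world to camera coordinates, as OpenCV has them. Camera axes: x right, y down, z forward; pixel columns grow to the right and rows downward; lengths in m; the calibration is good to about 2 mm. A picture is of the moment at which its call begins: read the wrist's pose just before it. camera_info takes no time and is no camera call; for the wrist camera it gives the pose at the moment of the call.
- ctrl.close_job(): hands the job in, once; it reports no verdict.
The state is a dict: "clock": time; "joint_pos": joint angles; "qvel": joint speeds; "tau": joint torques, N m; "tool_pos": TCP position; "orientation": TCP orientation; "force": force on the tool from outside, world axes, zero at the start; "moment": the same for the moment, N m; "opening": finger opening in m.
Only numpy, scipy, OpenCV 4.12 (cv2) and the standard library are available. Lean on these libraries where they do the work, as an engineer would, in place of code of your own. Each camera call takes 0.05 s, during which the arm holds its last target.

## Task

The next batch uses the portion size marked by the green stud on the portion selector. Push its sprung thumb lever gently, without gripping it, so that the red pointer clicks round one notch at a time, letting it settle for about a second in every notch, until the pointer stands at the green stud, and never let it go past; only then push the blue-knobbed lock bolt gently fully home and draw back. Leave the other things on the bench where they are.

Things in the scene. Friction and masses are not known exactly. Their poses are not given: they have to be found in the camera images.
- selector: portion selector: grey plate 175x185x14 mm fixed on the bench. Origin on the hub's vertical axis at bench height; axes at yaw 0: x away from the robot, y left, z up. Plate spans x -90..85, y -77..108 mm. Hub 60 mm wide, top z 33 mm. Studs at its far (+x) side, thumb lever at the near (-x) side, lock bolt at the left (+y).
- index_hub (a joint): angle of the hub with the red pointer, rad, positive counter-clockwise from above; 0 = notch 0, where it starts. Notches 0 to 6, every 12 degrees (0.2094 rad): between notches the hub resists, then snaps into the next. The torque for a click differs from run to run (1 to 6 N at the thumb post).
- thumb_lever: dark steel lever turning about the hub axis (its origin), arm at z 34..42 mm. It drives the hub through a spring, 0.42 N m/rad: pushed, it runs 0.25 to 1.1 rad ahead before the first click and stays wound; each further 0.21 rad clicks one more notch. Backed off, it springs back to its rest direction on the hub.
- thumb_post (a point): top centre of the lever's upright black post with yellow top ring: 14 mm diameter, z 42 to 72 mm, 80 mm from the hub axis. At rest it stands exactly opposite the pointer. Push it sideways along its circle, counter-clockwise from above (on the near side: from left to right).
- pointer_aim (a point): point at which the red pointer points, on the studs' circle 74 mm from the hub axis (pointer's tip: 61 mm, z 24 mm); in plan it meets a stud's centre when the pointer stands at that stud. In notch 0 its direction is -30 degrees from the selector's +x; it moves counter-clockwise, towards the selector's +y.
- green_stud: green stud, 13 mm diameter, 5 mm high on the base plate, origin at its underside: marks the wanted notch, which is notch 3, 4 or 5 (a white and a black stud mark the two others)
- lock_bolt (a joint): travel of the lock bolt, m: 0 = fully out, 0.020 = fully home against its stop; starts at 0 to 0.003. It slides towards the hub along the selector's -y axis with about 3 N of friction and stays where it is left.
- bolt_knob (a point): upright blue knob of the lock bolt, 14 mm diameter (17 at the top), z 26 to 70 mm; this point: top centre. It stands on the selector's +y axis, 92 mm from the hub axis when out, 72 mm when home; the guide block behind it (top z 37 mm) ends at 64 mm. Push it from its outer side towards the hub.
- date_stamp: red and black hand stamp standing upright beyond the selector, 26 x 45 x 74 mm, loose; leave it alone. Origin at the underside
- steel_beaker: small steel beaker, 70 mm diameter, 69 mm high, on the robot's side of the selector, loose; leave it alone. Origin at the underside
- marker_pen: red and white marker pen, 135 mm long, 17 mm thick, lying on the robot's side of the selector, loose; leave it alone. Origin at the underside

How it is judged (in metres and radians):
On the way, in this order (a step that is already met when the one before it is completed fails the run):
1. the pointer settles in notch 1 (value of joint index_hub between 0.1613 and 0.2576 rad and velocity of joint index_hub between -0.15 and 0.15 rad/s), for 0.2 s.
2. the pointer settles in notch 2 (value of joint index_hub between 0.3707 and 0.4671 rad and velocity of joint index_hub between -0.15 and 0.15 rad/s), for 0.2 s.
3. the pointer settles in notch 3 (value of joint index_hub between 0.5801 and 0.6765 rad and velocity of joint index_hub between -0.15 and 0.15 rad/s), for 0.2 s.
4. the pointer settles in notch 4 (or, if the green stud stands at notch 3, the bolt is on its way with the pointer at the stud) (((y of green_stud in the frame of selector below 0.015 m and horizontal distance between pointer_aim and green_stud below 0.0038 m and value of joint lock_bolt above 0.006 m) or (not (y of green_stud in the frame of selector below 0.015 m) and (value of joint index_hub between 0.7896 and 0.8859 rad and velocity of joint index_hub between -0.15 and 0.15 rad/s)))), for 0.05 s.
5. the pointer stands at the green stud and the lock bolt is fully home (horizontal distance between pointer_aim and green_stud below 0.0038 m and value of joint lock_bolt above 0.0175 m), for 0.2 s.
At the end, for the whole second after the job is handed in: the pointer is at rest within 3.8 mm of the green stud's notch (about a quarter of a notch) on the stud circle and the lock bolt is pushed in at least 17.5 of its 20 mm (all of step 5 and velocity of joint index_hub between -0.1 and 0.1 rad/s); the robot touches nothing.
It fails at once if the pointer goes past the green stud (by more than 8 mm on the stud circle, half a notch) (y of pointer_aim in the frame of green_stud above 0.008 m).
It fails at once if the lock bolt is pushed in (beyond 6 mm) while the pointer is not at the green stud (value of joint lock_bolt above 0.006 m and not (horizontal distance between pointer_aim and green_stud below 0.0055 m)).
It fails at once if the thumb lever is pushed with more than 20 N (contact force between anything else and thumb_lever above 20 N).
It fails at once if the selector, with its bolt, is pushed with more than 25 N (contact force between anything else and selector above 25 N).
It fails at once if a bystander (stamp, beaker, pen) is moved more than 20 mm (distance of any of date_stamp, steel_beaker, marker_pen from where it was at the start of the episode above 0.02 m).
It also fails if it takes over 72 s, if anything falls off the work surface, if the arm or the gripper's body presses on something with over 40 N, if the wrist force passes 120 N, or if a joint passes its speed limit or range.

## Working session

There is one attempt and no reset: what is moved stays moved. The work goes in short steps, Python scripts to look and compute and a tool call to move; the robot and the scene stay as the last step left them, time stands still between calls to the robot, and variables do not carry over. Pictures are saved under pics/ and viewed, and the job is handed in when it is done.

Besides the shell and the picture viewer there is one more tool, called after "Call:" by a JSON object that holds its "name" and its "arguments", one argument or row to a line. servo_tool: Moves the arm, as the interface text tells. Its arguments: {"type":"object","properties":{"rows":{"type":"array"}},"required":["rows"]}

```bash
ls; mkdir -p pics
cat > h.py <<'E'
import numpy as np, cv2
from plant import telemetry, optics, ctrl
def snap(name,fn):
    im=optics.snapshot(name); ci=optics.camera_info(name)
    cv2.imwrite('pics/'+fn,im[:,:,::-1]); return im,ci
def ray(ci,uv):
    K=np.array(ci['mtx'],float);D=np.array(ci['D'],float)
    R=cv2.Rodrigues(np.array(ci['rvec'],float))[0];t=np.array(ci['tvec'],float).ravel()
    p=cv2.undistortPoints(np.array(uv,float).reshape(1,1,2),K,D).ravel()
    d=R.T@np.array([p[0],p[1],1]);return -R.T@t,d/np.linalg.norm(d)
def onplane(ci,uv,z):
    o,d=ray(ci,uv);return o+d*(z-o[2])/d[2]
def two(c1,u1,c2,u2):
    o1,d1=ray(c1,u1);o2,d2=ray(c2,u2)
    A=np.stack([d1,-d2],1);s=np.linalg.lstsq(A,o2-o1,rcond=None)[0]
    a=o1+s[0]*d1;b=o2+s[1]*d2;return (a+b)/2,np.linalg.norm(a-b)
def proj(ci,P):
    return cv2.projectPoints(np.array(P,float).reshape(-1,1,3),np.array(ci['rvec'],float),np.array(ci['tvec'],float),np.array(ci['mtx'],float),np.array(ci['D'],float))[0].reshape(-1,2)
E
python3 - <<'E'
from h import *
print(telemetry.get_obs())
for n in('side','top','wrist'):
    im,ci=snap(n,n+'0.png'); print(n,ci)
E
```

```text
pics
{'clock': 0.0, 'joint_pos': array([ 9.09930871e+01,  2.05924025e+01,  6.32775184e-01, -2.31896132e-02,
       -7.01364015e+01, -1.65068932e+01]), 'qvel': array([0.04350196, 0.00972898, 0.03859786, 0.06033969, 0.09209633,
       0.06852127]), 'tau': array([ 2.31246820e-03, -5.82719815e+01,  2.93048894e+01,  6.99687839e+00,
        6.92914036e-03, -1.57630489e-04]), 'tool_pos': array([0.18041907, 0.64991089, 0.22559454]), 'orientation': array([ 1.79901734e+02, -6.38679649e-03, -1.55216983e+01]), 'force': array([-0.38289475, -0.52409286,  0.66501031]), 'moment': array([ 0.01653337,  0.00152396, -0.00907807]), 'opening': 0.0876520370687773}
side {'mtx': array([[519.80055037,   0.        , 321.93686881],
       [  0.        , 519.80055037, 197.66910076],
       [  0.        ,   0.        ,   1.        ]]), 'D': array([-0.16698922,  0.        ,  0.        ,  0.        ,  0.        ]), 'rvec': array([ 2.03242218, -0.29825943,  0.15538105]), 'tvec': array([-0.4842992 ,  0.18418716,  0.88919263])}
top {'mtx': array([[374.39214546,   0.        , 314.88101533],
       [  0.        , 374.39214546, 194.94316114],
       [  0.        ,   0.        ,   1.        ]]), 'D': array([-0.08006544,  0.        ,  0.        ,  0.        ,  0.        ]), 'rvec': array([ 2.13867902, -2.13902333,  0.10799708]), 'tvec': array([0.11049788, 0.54154756, 0.85643646])}
wrist {'mtx': array([[281.04682594,   0.        , 322.9826536 ],
       [  0.        , 281.04682594, 202.22350065],
       [  0.        ,   0.        ,   1.        ]]), 'D': array([-0.00583015,  0.        ,  0.        ,  0.        ,  0.        ]), 'rvec': array([-1.77922825,  2.34002836,  0.35255059]), 'tvec': array([ 0.67367965, -0.03690282,  0.39151816])}
```

View pics/side0.png

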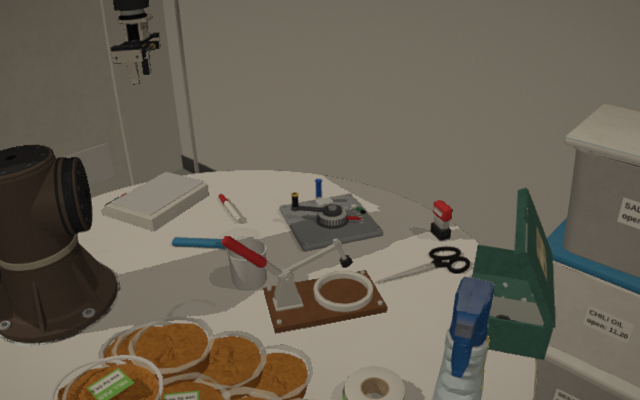

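View pics/top0.png

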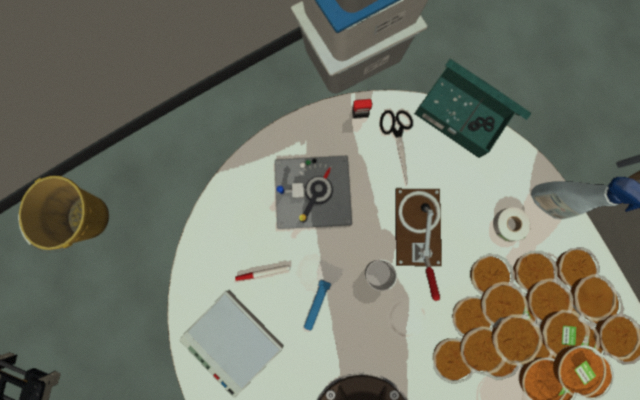

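View pics/wrist0.png

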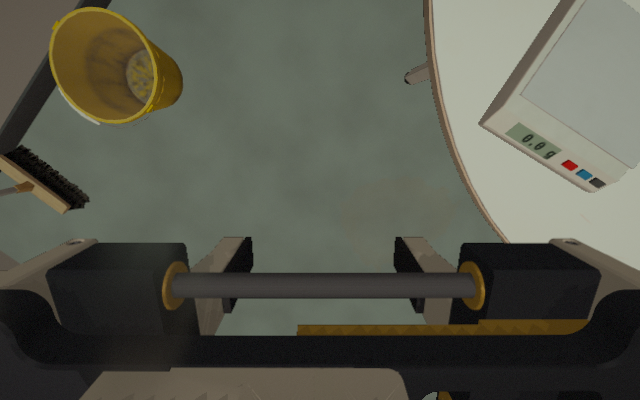

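The side and top views both show the selector, with its hub at top (319,187) and side (332,213). I'll zoom in on both.

Run:
```python
import cv2
a=cv2.imread('pics/top0.png')[145:245,260:370]; cv2.imwrite('pics/topz.png',cv2.resize(a,None,fx=6,fy=6,interpolation=cv2.INTER_CUBIC))
a=cv2.imread('pics/side0.png')[170:255,265:395]; cv2.imwrite('pics/sidez.png',cv2.resize(a,None,fx=6,fy=6,interpolation=cv2.INTER_CUBIC))
```

```text
(no output)
```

View pics/topz.png

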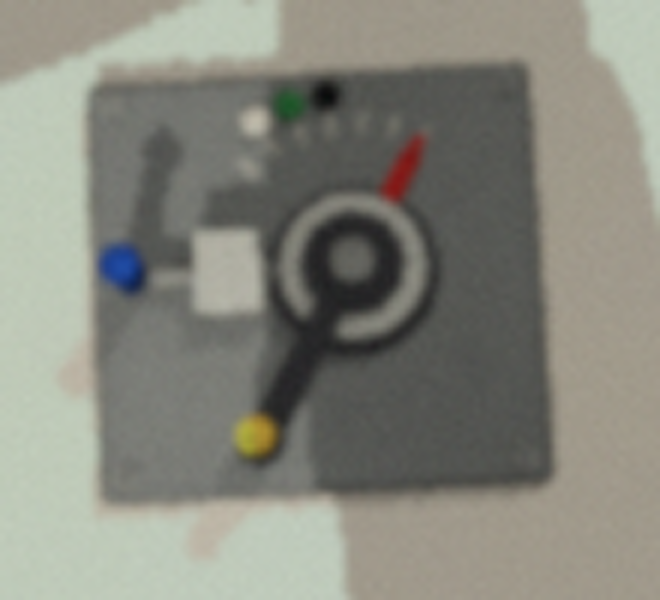

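View pics/sidez.png

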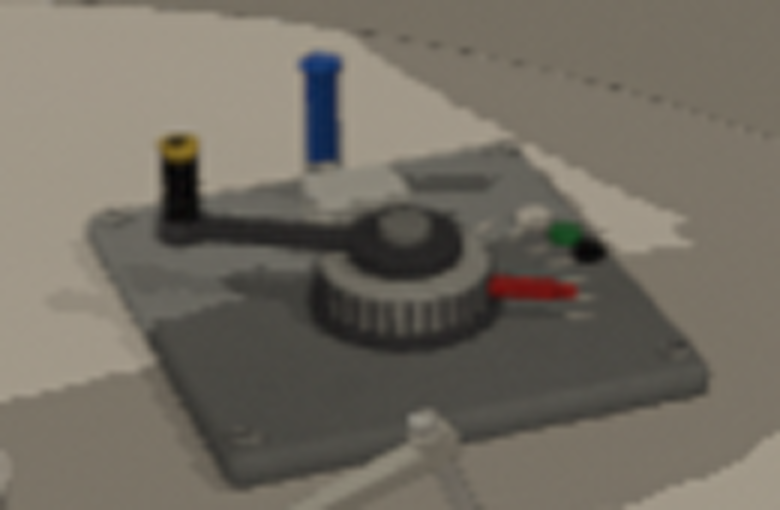

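The studs run black, green, white counter-clockwise, so green looks like notch 4. I'll measure the positions to confirm.

```bash
cat > meas.py <<'E'
from h import *
im=cv2.imread('pics/top0.png');hs=cv2.cvtColor(im,cv2.COLOR_BGR2HSV)
sm=cv2.imread('pics/side0.png');hss=cv2.cvtColor(sm,cv2.COLOR_BGR2HSV)
def cen(h,lo,hi,box):
    m=cv2.inRange(h,np.array(lo),np.array(hi));x0,y0,x1,y1=box
    ys,xs=np.nonzero(m[y0:y1,x0:x1]);return np.array([xs.mean()+x0,ys.mean()+y0]),len(xs)
ct=optics.camera_info('top');cs=optics.camera_info('side')
boxT=(262,150,365,235);boxS=(265,170,395,255)
zt=lambda p:(np.array(p)+.5)/6-.5+np.array([260,145])
zs=lambda p:(np.array(p)+.5)/6-.5+np.array([265,170])
g=cen(hs,(45,90,30),(85,255,255),boxT);ye=cen(hs,(18,110,100),(35,255,255),boxT);bl=cen(hs,(105,130,60),(125,255,255),(262,180,290,200));rd=cen(hs,(0,150,60),(6,255,255),boxT)
print(g,ye,bl,rd)
gs=cen(hss,(45,90,30),(85,255,255),boxS);yes=cen(hss,(18,110,80),(35,255,255),(285,188,305,200))
print(gs,yes)
G=two(ct,g[0],cs,gs[0]);Y=two(ct,ye[0],cs,yes[0]);B=two(ct,zt((122,262)),cs,zs((321,62)));H=two(ct,zt((352,258)),cs,zs((408,222)))
print('G',G,'Y',Y,'B',B,'H',H)
gp=onplane(ct,g[0],.019);yp=onplane(ct,ye[0],.072);bp=onplane(ct,zt((122,262)),.070)
bk=onplane(ct,zt((325,95)),.019);wh=onplane(ct,zt((255,122)),.019)
tip=onplane(ct,zt((421,140)),.024);
for z in(.033,.042,.05): print('hub',z,onplane(ct,zt((352,258)),z))
cor=[onplane(ct,zt(p),.014) for p in [(92,85),(525,66),(550,487),(103,500)]]
c=np.array(cor);print('corners',c.round(4))
# yaw: left edge bottom->top is +x
v1=c[0]-c[3];v2=c[1]-c[2];w1=c[0]-c[1];w2=c[3]-c[2]
print('yaws',[np.degrees(np.arctan2(v[1],v[0])) for v in(v1,v2)],[np.degrees(np.arctan2(-w[0],w[1])) for w in(w1,w2)])
print('size',[np.linalg.norm(v) for v in (v1,v2,w1,w2)])
print('g',gp,'y',yp,'b',bp,'bk',bk,'wh',wh,'tip',tip)
E
python3 meas.py
```

```text
(array([307.66666667, 162.26666667]), 15) (array([302.14285714, 217.17142857]), 35) (array([279.94871795, 188.94871795]), 39) (array([326.6       , 173.13333333]), 30)
(array([359.0625, 208.6875]), 16) (array([294.5, 194.5]), 18)
G (array([0.62633977, 0.12913279, 0.01515154]), np.float64(0.00013508268543716947)) Y (array([0.48575243, 0.13863355, 0.06806069]), np.float64(0.000947682421503791)) B (array([0.55234048, 0.19072852, 0.06845613]), np.float64(0.0018965720553155133)) H (array([0.55778665, 0.10224163, 0.04587792]), np.float64(0.00047791355993137617))
hub 0.033 [0.55998694 0.10247439 0.033     ]
hub 0.042 [0.55861434 0.10227696 0.042     ]
hub 0.05 [0.55739425 0.10210146 0.05      ]
corners [[0.636  0.2111 0.014 ]
 [0.643  0.0314 0.014 ]
 [0.4693 0.0229 0.014 ]
 [0.4639 0.2038 0.014 ]]
yaws [np.float64(2.4112752820595755), np.float64(2.7709155928081897)] [np.float64(2.2519355161821433), np.float64(1.6893950355530367)]
size [np.float64(0.17219489460517715), np.float64(0.1739780103393758), np.float64(0.17985171209634765), np.float64(0.18095741568308477)]
g [0.62541612 0.12895198 0.019     ] y [0.48593417 0.13829399 0.072     ] b [0.55304634 0.19035715 0.07      ] bk [0.63000671 0.11393612 0.019     ] wh [0.61880903 0.1427135  0.019     ] tip [0.60992701 0.07457428 0.024     ]
```

Run:
```python
from h import *
for n in('top','side','wrist'):
    ci=optics.camera_info(n);o,d=ray(ci,(320,200));print(n,o,d)
ob=telemetry.get_obs();print(ob['clock'],ob['tool_pos'],ob['orientation'])
R=cv2.Rodrigues(optics.camera_info('wrist')['rvec'])[0]
y=np.radians(-15.52);T=np.array([[np.cos(y),np.sin(y),0],[np.sin(y),-np.cos(y),0],[0,0,-1]])
o,d=ray(optics.camera_info('wrist'),(320,200));print('cam in tool',T.T@(o-ob['tool_pos']),T.T@R.T)
ct=optics.camera_info('top');cs=optics.camera_info('side')
print(two(ct,(427,209),cs,(337,246)))
```

```text
top [0.42423689 0.08294798 0.92309786] [ 0.11787579  0.01708385 -0.99288138]
side [ 0.2808368  -0.81311293  0.56490018] [ 0.23295519  0.85383239 -0.46551275]
wrist [0.25734073 0.62783438 0.38482762] [-0.27400778  0.08676874 -0.95780526]
0.15 [0.18047584 0.65002562 0.22582538] [ 1.79925016e+02 -6.72706194e-03 -1.55187739e+01]
cam in tool [ 0.07999998  0.00081498 -0.15900224] [[ 2.94391267e-04 -9.55554090e-01 -2.94815695e-01]
 [ 9.99999925e-01  2.07485867e-04  3.26058885e-04]
 [-2.50396811e-04 -2.94815769e-01  9.55554080e-01]]
(array([ 0.49670566, -0.1358403 ,  0.10711515]), np.float64(0.008370416328710745))
```

Call:
{"name": "servo_tool", "arguments": {
  "rows": [
    [[0.0274, 0.0237, 0], [0, 0, 0], 1],
    [[0.0274, 0.0237, 0], [0, 0, 0], 1],
    [[0.0274, 0.0237, 0], [0, 0, 0], 1],
    [[0.0274, 0.0237, 0], [0, 0, 0], 1],
    [[0.0274, 0.0237, 0], [0, 0, 0], 1],
    [[0.0274, 0.0237, 0], [0, 0, 0], 1],
    [[0.0274, 0.0237, 0], [0, 0, 0], 1],
    [[0.0274, 0.0237, 0], [0, 0, 0], 1],
    [[0.0274, 0.0237, 0], [0, 0, 0], 1],
    [[0.0274, 0.0237, 0], [0, 0, 0], 1],
    [[0.0274, 0.0237, 0], [0, 0, 0], 1],
    [[0.0274, 0.0237, 0], [0, 0, 0], 1],
    [[0.0274, 0.0237, 0], [0, 0, 0], 1],
    [[0.0274, 0.0237, 0], [0, 0, 0], 1],
    [[0.0274, 0.0237, 0], [0, 0, 0], 1],
    [[0.0274, 0.0237, 0], [0, 0, 0], 1]
  ]
}}

```text
clock: 1.48
tool_pos: [0.5021, 0.166, 0.2266]
orientation: [-180.0, -0.0, -15.5]
force: [0.6, 0.9, 0.2]
opening: 0.0006
```

Call:
{"name": "servo_tool", "arguments": {
  "rows": [
    [[0, 0, 0], [0, 0, 0.996], 1],
    [[0, 0, 0], [0, 0, 0.996], 1],
    [[0, 0, 0], [0, 0, 0.996], 1],
    [[0, 0, 0], [0, 0, 0.996], 1],
    [[0, 0, 0], [0, 0, 0.996], 1],
    [[0, 0, 0], [0, 0, 0.996], 1],
    [[0, 0, 0], [0, 0, 0.996], 1],
    [[0, 0, 0], [0, 0, 0.996], 1],
    [[0, 0, 0], [0, 0, 0.996], 1],
    [[0, 0, 0], [0, 0, 0.996], 1],
    [[0, 0, 0], [0, 0, 0.996], 1],
    [[0, 0, 0], [0, 0, 0.996], 1],
    [[0, 0, 0], [0, 0, 0.996], 1],
    [[0, 0, 0], [0, 0, 0.996], 1],
    [[0, 0, 0], [0, 0, 0.996], 1],
    [[0, 0, 0], [0, 0, 0.996], 1],
    [[0, 0, 0], [0, 0, 0.996], 1],
    [[0, 0, 0], [0, 0, 0], 1]
  ]
}}

```text
clock: 2.98
tool_pos: [0.5013, 0.1676, 0.2264]
orientation: [180.0, -0.0, -117.4]
force: [0.3, -0.5, 0.1]
opening: 0.0009
```

Run:
```python
from h import *
ob=telemetry.get_obs();print(ob)
im,ci=snap('wrist','w1.png')
```

```text
{'clock': 2.9833, 'joint_pos': array([ 3.97556433e+01,  6.75379190e+00, -1.76843947e+01, -1.11146579e-02,
       -6.55870861e+01, -6.71303432e+01]), 'qvel': array([-0.08179871, -0.0327965 ,  0.11961569,  0.07297598, -0.04215636,
       11.28084019]), 'tau': array([-4.08325286e-03, -3.80439126e+01,  2.83620572e+01,  6.76480830e+00,
       -6.05057459e-02, -1.90796725e+00]), 'tool_pos': array([0.50134213, 0.16764568, 0.22635392]), 'orientation': array([ 1.79980855e+02, -1.93538348e-02, -1.17379293e+02]), 'force': array([ 0.33286297, -0.47395579,  0.08061219]), 'moment': array([ 0.13920719, -0.12281745, -0.0260644 ]), 'opening': 0.0009473322398036454}
```

View pics/w1.png

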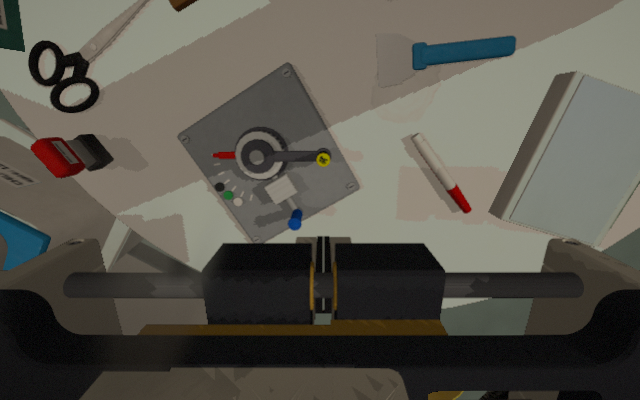

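The wrist view shows the whole selector: hub at (258,156), yellow post at (323,159), blue knob at (295,218) and studs near (228,195). I'll refine the geometry from this view.

Run:
```python
from h import *
ci=optics.camera_info('wrist');im=cv2.imread('pics/w1.png');hs=cv2.cvtColor(im,cv2.COLOR_BGR2HSV)
def cen(lo,hi,box):
    m=cv2.inRange(hs,np.array(lo),np.array(hi));x0,y0,x1,y1=box
    ys,xs=np.nonzero(m[y0:y1,x0:x1]);return np.array([xs.mean()+x0,ys.mean()+y0]),len(xs)
Y=cen((20,130,100),(35,255,255),(300,140,340,175));G=cen((45,90,30),(85,255,255),(210,180,250,215));B=cen((105,130,60),(125,255,255),(280,205,310,235))
print(Y,G,B)
y=onplane(ci,Y[0],.072);g=onplane(ci,G[0],.018);b=onplane(ci,(296,214),.070);h=onplane(ci,(258,155),.045)
tip=onplane(ci,(214,156),.024)
print(y,g,b,h,tip)
ct=optics.camera_info('top')
print('yz',two(ct,(302.14,217.17),ci,Y[0]),'g',two(ct,(307.67,162.27),ci,G[0]),'b',two(ct,(279.9,188.2),ci,(296,214)))
a=lambda v:np.degrees(np.arctan2(v[1],v[0]))
for hh in (h,np.array([.5585,.1023,0])):
    for n,p in (('y',y),('g',g),('b',b),('tip',tip)): print(n,a((p-hh)[:2]),np.linalg.norm((p-hh)[:2]))
a=im[120:250,170:360];cv2.imwrite('pics/w1z.png',cv2.resize(a,None,fx=4,fy=4,interpolation=cv2.INTER_CUBIC))
```

```text
(array([322.87179487, 159.52991453]), 117) (array([227.93939394, 194.84848485]), 66) (array([295.4171123 , 220.22994652]), 187)
[0.48616071 0.13737217 0.072     ] [0.62639582 0.12875944 0.018     ] [0.54420455 0.1808556  0.07      ] [0.55517011 0.10060098 0.045     ] [0.61164773 0.0763679  0.024     ]
yz (array([0.48700754, 0.13919628, 0.058318  ]), np.float64(0.0001564443499253385)) g (array([0.62494473, 0.12864854, 0.02122855]), np.float64(0.0003694722069413496)) b (array([ 0.56344247,  0.20018136, -0.00334969]), np.float64(0.0019435709883139614))
y 151.94938108614627 0.07819474495682271
g 21.570928891878474 0.07658982105295667
b 97.78041245986059 0.08100029262502961
tip -23.222915014638303 0.06145701049816085
y 154.13455450744993 0.08039297526065949
g 21.291184886743277 0.07286936802697515
b 100.3137541582986 0.07984574268273473
tip -26.008896273365124 0.05913675158005829
```

View pics/w1z.png

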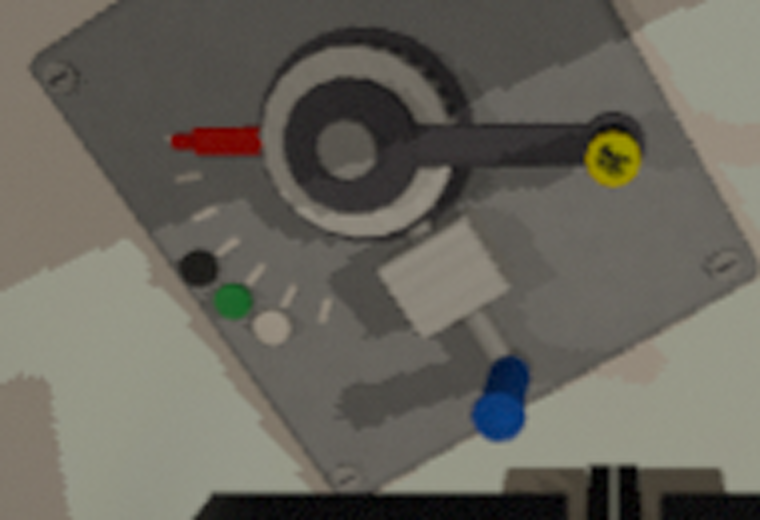

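Run:
```python
from h import *
ci=optics.camera_info('wrist');ct=optics.camera_info('top')
f=lambda p:(np.array(p)+.5)/4-.5+np.array([170,120])
b=onplane(ci,f((499,417)),.070)
g=onplane(ci,f((233,300)),.019);bk=onplane(ci,f((199,268)),.019);w=onplane(ci,f((272,327)),.019)
h33=onplane(ci,f((361,140)),.033);h45=onplane(ci,f((346,150)),.046)
print(b,two(ct,(279.9,188.2),ci,f((499,417))),g,bk,w,h33,h45)
print(two(ct,(302.14,217.17),ci,f((613,158))))
```

```text
[0.55198384 0.19103074 0.07      ] (array([0.55271516, 0.19085723, 0.069347  ]), np.float64(0.0013272577398616664)) [0.62586371 0.12836351 0.019     ] [0.62998853 0.11375107 0.019     ] [0.61919492 0.14248699 0.019     ] [0.55602624 0.10144549 0.033     ] [0.558228   0.10175057 0.046     ]
(array([0.4873095 , 0.13956928, 0.05242941]), np.float64(9.347938119770867e-05))
```

Call:
{"name": "servo_tool", "arguments": {
  "rows": [
    [[0, 0, 0.0284], [0, 0, -0.15], 1],
    [[0, 0, 0.0284], [0, 0, 0], 1],
    [[0, 0, 0.0284], [0, 0, 0], 1],
    [[0, 0, 0.0284], [0, 0, 0], 1],
    [[0, 0, 0.0284], [0, 0, 0], 1],
    [[0, 0, 0.0284], [0, 0, 0], 1],
    [[0, 0, 0], [0, 0, 0], 1],
    [[0, 0, 0], [0, 0, 0], 1],
    [[0, 0, 0], [0, 0, 0], 1]
  ]
}}

```text
clock: 3.78
tool_pos: [0.5025, 0.1682, 0.0575]
orientation: [-179.9, 0.1, -116.1]
force: [-1.1, 1.1, 0.7]
opening: 0.0005
```

Run:
```python
from h import *
for i in range(4):
    ob=telemetry.get_obs();print(ob['clock'],ob['tool_pos'].round(4),ob['orientation'].round(2),ob['force'].round(2),ob['moment'].round(2))
    im,ci=snap(('wrist','side','top','wrist')[i],'d%d.png'%i)
```

```text
3.7833 [0.5025 0.1682 0.0575] [-1.7995e+02  5.0000e-02 -1.1608e+02] [-1.05  1.09  0.74] [ 0.1  -0.1  -0.02]
3.8333 [0.5027 0.1685 0.058 ] [-1.7992e+02  1.2000e-01 -1.1611e+02] [ 0.16 -0.03 -0.32] [ 0.13 -0.09  0.  ]
3.8833 [0.5027 0.1686 0.0581] [-1.7991e+02  1.6000e-01 -1.1613e+02] [-0.    1.21 -0.31] [ 0.12 -0.1   0.01]
3.9333 [0.5026 0.1685 0.058 ] [-1.7991e+02  1.6000e-01 -1.1615e+02] [ 0.21  0.39 -0.11] [ 0.09 -0.09 -0.  ]
```

View pics/d0.png

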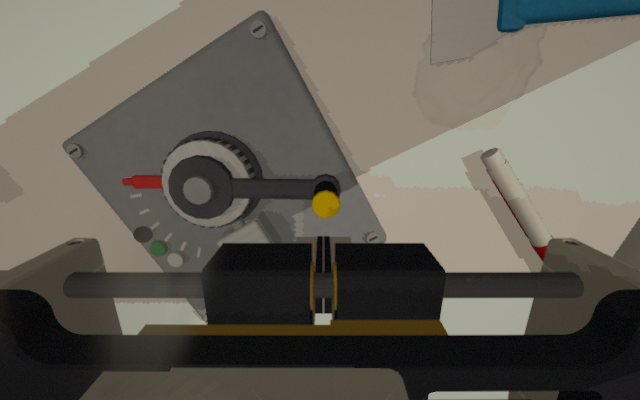

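View pics/d1.png

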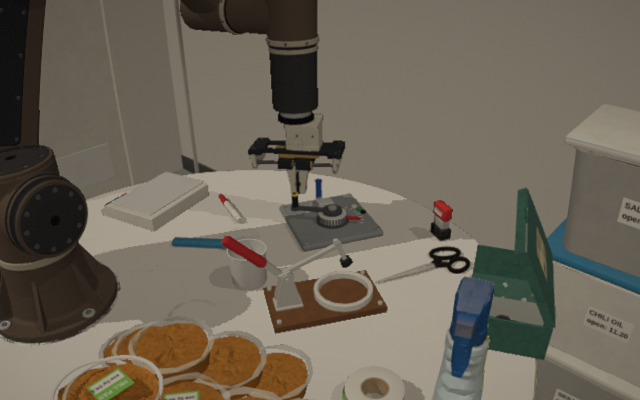

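View pics/d2.png

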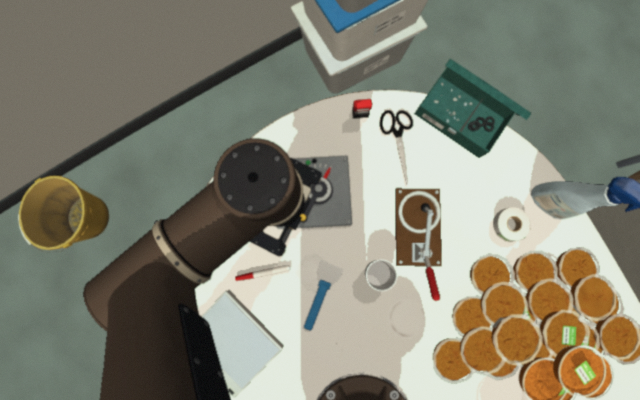

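The wrist camera keeps the pointer and studs in view, which is enough for feedback. The post is about 35 mm ahead of the TCP. I'll write a pointer and lever measurement and close the gap.

```bash
cat > p.py <<'E'
from h import *
import sys
H=np.array([.558,.102]);YAW=3.4
fn=sys.argv[1]
ob=telemetry.get_obs();im,ci=snap('wrist',fn)
hs=cv2.cvtColor(im,cv2.COLOR_RGB2HSV)
gx=proj(ci,[[.558,.102,.024]])[0]
def big(m,n=1):
    k,l,s,c=cv2.connectedComponentsWithStats(m)
    return [ (c[i],s[i][4],l==i) for i in sorted(range(1,k),key=lambda i:-s[i][4])[:n]]
m=cv2.inRange(hs,(0,150,60),(6,255,255))|cv2.inRange(hs,(174,150,60),(180,255,255))
yy,xx=np.mgrid[:400,:640];near=(np.hypot(xx-gx[0],yy-gx[1])<150).astype(np.uint8)*255
out=[]
a=lambda v:np.degrees(np.arctan2(v[1],v[0]))
r=big(m&near)
if r:
    c,n,_=r[0];P=onplane(ci,c,.024)[:2]-H;out.append(('pointer notch angle deg',round(a(P)-YAW+30,1),'r',round(np.linalg.norm(P),4),n))
r=big(cv2.inRange(hs,(20,130,90),(35,255,255))&near)
if r:
    c,n,_=r[0];P=onplane(ci,c,.072)[:2]-H;out.append(('post phi',round(a(P)%360,1),'lever from rest0',round((a(P)%360)-153.4,1),'r',round(np.linalg.norm(P),4),n))
r=big(cv2.inRange(hs,(45,90,30),(85,255,255))&near)
if r:
    c,n,_=r[0];P=onplane(ci,c,.019)[:2]-H;out.append(('green',round(a(P)-YAW+30,1),round(np.linalg.norm(P),4)))
t=ob['tool_pos'][:2]-H;yw=np.radians(ob['orientation'][2]);T=np.array([[np.cos(yw),np.sin(yw)],[np.sin(yw),-np.cos(yw)]])
print(out);print('t',ob['clock'],'tcp',ob['tool_pos'].round(4),'yaw',ob['orientation'][2].round(2),'in tool r',(T@t).round(4),'F tool xy',(T@ob['force'][:2]).round(2),'Fz',ob['force'][2].round(2))
E
python3 p.py e0.png
```

```text
[('pointer notch angle deg', np.float64(-1.8), 'r', np.float64(0.0471), np.int32(417)), ('post phi', np.float64(154.2), 'lever from rest0', np.float64(0.8), 'r', np.float64(0.08), np.int32(516)), ('green', np.float64(47.0), np.float64(0.0726))]
t 3.9833 tcp [0.5025 0.1684 0.0579] yaw -116.17 in tool r [-0.0351  0.0791] F tool xy [-0.93  0.69] Fz 1.06
```

Call:
{"name": "servo_tool", "arguments": {
  "rows": [
    [[0.004, 0.0003, 0.0005], [0, 0, 0], 1],
    [[0.004, 0.0003, 0.0005], [0, 0, 0], 1],
    [[0.004, 0.0003, 0.0005], [0, 0, 0], 1],
    [[0.004, 0.0003, 0.0005], [0, 0, 0], 1],
    [[0, 0, 0], [0, 0, 0], 1],
    [[0, 0, 0], [0, 0, 0], 1]
  ]
}}

```text
clock: 4.53
tool_pos: [0.4933, 0.1536, 0.0542]
orientation: [-180.0, -0.0, -116.2]
force: [0.1, 0.2, 0.4]
opening: 0.0006
```

```bash
python3 p.py e1.png
```

```text
[('pointer notch angle deg', np.float64(-1.1), 'r', np.float64(0.0473), np.int32(388)), ('post phi', np.float64(154.2), 'lever from rest0', np.float64(0.8), 'r', np.float64(0.08), np.int32(463)), ('green', np.float64(45.9), np.float64(0.0719))]
t 4.5333 tcp [0.4933 0.1536 0.0542] yaw -116.22 in tool r [-0.0177  0.0808] F tool xy [-0.2  -0.05] Fz 0.39
```

View pics/e1.png

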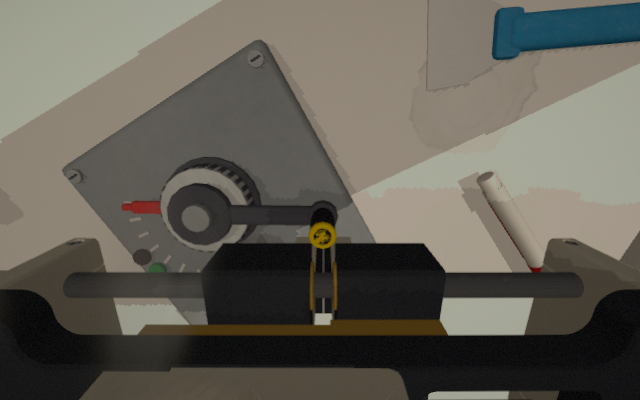

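Call:
{"name": "servo_tool", "arguments": {
  "rows": [
    [[0.0028, 0.00053, 0], [0, 0, -0.333], 1],
    [[0.0028, 0.00053, 0], [0, 0, -0.333], 1],
    [[0.0028, 0.00053, 0], [0, 0, -0.333], 1],
    [[0.0028, 0.00053, 0], [0, 0, -0.333], 1],
    [[0.0028, 0.00053, 0], [0, 0, -0.333], 1],
    [[0.0028, 0.00053, 0], [0, 0, -0.333], 1],
    [[0, 0, 0], [0, 0, 0], 1],
    [[0, 0, 0], [0, 0, 0], 1]
  ]
}}

```text
clock: 5.25
tool_pos: [0.4847, 0.1397, 0.0542]
orientation: [-180.0, 0.0, -104.3]
force: [-0.9, 1.3, 0.0]
opening: 0.0006
```

```bash
python3 p.py e2.png
```

```text
[('pointer notch angle deg', np.float64(-0.6), 'r', np.float64(0.0469), np.int32(440)), ('post phi', np.float64(165.3), 'lever from rest0', np.float64(11.9), 'r', np.float64(0.0804), np.int32(573)), ('green', np.float64(47.0), np.float64(0.0731))]
t 5.25 tcp [0.4847 0.1397 0.0542] yaw -104.28 in tool r [-0.0185  0.0804] F tool xy [-1.06  1.21] Fz 0.02
```

Contact is good: the lever is wound about 11° and the pointer is unmoved. I'll continue in 6° steps.

Call:
{"name": "servo_tool", "arguments": {
  "rows": [
    [[0.0014, 0.0003, 0], [0, 0, -0.167], 1],
    [[0.0014, 0.0003, 0], [0, 0, -0.167], 1],
    [[0.0014, 0.0003, 0], [0, 0, -0.167], 1],
    [[0.0014, 0.0003, 0], [0, 0, -0.167], 1],
    [[0.0014, 0.0003, 0], [0, 0, -0.167], 1],
    [[0.0014, 0.0003, 0], [0, 0, -0.167], 1],
    [[0, 0, 0], [0, 0, 0], 1],
    [[0, 0, 0], [0, 0, 0], 1]
  ]
}}

```text
clock: 5.97
tool_pos: [0.4809, 0.1315, 0.0542]
orientation: [-180.0, 0.0, -98.2]
force: [0.0, 2.3, 0.3]
opening: 0.0006
```

```bash
python3 p.py e3.png
```

```text
[('pointer notch angle deg', np.float64(-0.0), 'r', np.float64(0.0467), np.int32(463)), ('post phi', np.float64(171.5), 'lever from rest0', np.float64(18.1), 'r', np.float64(0.0805), np.int32(575)), ('green', np.float64(47.0), np.float64(0.0732))]
t 5.9667 tcp [0.4809 0.1315 0.0542] yaw -98.22 in tool r [-0.0182  0.0805] F tool xy [-2.3   0.32] Fz 0.31
```

Call:
{"name": "servo_tool", "arguments": {
  "rows": [
    [[0.0014, 0.0003, 0], [0, 0, -0.167], 1],
    [[0.0014, 0.0003, 0], [0, 0, -0.167], 1],
    [[0.0014, 0.0003, 0], [0, 0, -0.167], 1],
    [[0.0014, 0.0003, 0], [0, 0, -0.167], 1],
    [[0, 0, 0], [0, 0, 0], 1],
    [[0, 0, 0], [0, 0, 0], 1]
  ]
}}

```text
clock: 6.52
tool_pos: [0.4791, 0.1261, 0.0542]
orientation: [-180.0, 0.0, -94.2]
force: [-0.8, 1.7, -0.4]
opening: 0.0004
```

```bash
python3 p.py e4.png
```

```text
[('pointer notch angle deg', np.float64(0.3), 'r', np.float64(0.0465), np.int32(480)), ('post phi', np.float64(175.5), 'lever from rest0', np.float64(22.1), 'r', np.float64(0.0807), np.int32(521)), ('green', np.float64(46.9), np.float64(0.0732))]
t 6.5167 tcp [0.4791 0.1261 0.0542] yaw -94.21 in tool r [-0.0182  0.0805] F tool xy [-1.59  0.9 ] Fz -0.44
```

Call:
{"name": "servo_tool", "arguments": {
  "rows": [
    [[0.0014, 0.0003, 0], [0, 0, -0.167], 1],
    [[0.0014, 0.0003, 0], [0, 0, -0.167], 1],
    [[0.0014, 0.0003, 0], [0, 0, -0.167], 1],
    [[0.0014, 0.0003, 0], [0, 0, -0.167], 1],
    [[0.0014, 0.0003, 0], [0, 0, -0.167], 1],
    [[0, 0, 0], [0, 0, 0], 1],
    [[0, 0, 0], [0, 0, 0], 1]
  ]
}}

```text
clock: 7.15
tool_pos: [0.4773, 0.1191, 0.0542]
orientation: [180.0, -0.0, -89.2]
force: [0.5, 1.4, 1.0]
opening: 0.0003
```

```bash
python3 p.py e5.png
```

```text
[('pointer notch angle deg', np.float64(0.8), 'r', np.float64(0.0464), np.int32(501)), ('post phi', np.float64(180.4), 'lever from rest0', np.float64(27.0), 'r', np.float64(0.0807), np.int32(567)), ('green', np.float64(46.9), np.float64(0.0729))]
t 7.15 tcp [0.4773 0.1191 0.0542] yaw -89.2 in tool r [-0.0182  0.0805] F tool xy [-1.37 -0.55] Fz 0.97
```

Call:
{"name": "servo_tool", "arguments": {
  "rows": [
    [[0.0014, 0.0003, 0], [0, 0, -0.167], 1],
    [[0.0014, 0.0003, 0], [0, 0, -0.167], 1],
    [[0.0014, 0.0003, 0], [0, 0, -0.167], 1],
    [[0.0014, 0.0003, 0], [0, 0, -0.167], 1],
    [[0, 0, 0], [0, 0, 0], 1],
    [[0, 0, 0], [0, 0, 0], 1]
  ]
}}

```text
clock: 7.7
tool_pos: [0.4763, 0.1135, 0.0542]
orientation: [180.0, 0.0, -85.2]
force: [-1.7, 3.1, 0.5]
opening: 0.0003
```

```bash
python3 p.py e6.png
```

```text
[('pointer notch angle deg', np.float64(1.2), 'r', np.float64(0.0461), np.int32(513)), ('post phi', np.float64(184.4), 'lever from rest0', np.float64(31.0), 'r', np.float64(0.0807), np.int32(575)), ('green', np.float64(46.8), np.float64(0.073))]
t 7.7 tcp [0.4763 0.1135 0.0542] yaw -85.19 in tool r [-0.0183  0.0805] F tool xy [-3.28  1.44] Fz 0.49
```

Call:
{"name": "servo_tool", "arguments": {
  "rows": [
    [[0.0014, 0.0003, 0], [0, 0, -0.167], 1],
    [[0.0014, 0.0003, 0], [0, 0, -0.167], 1],
    [[0.0014, 0.0003, 0], [0, 0, -0.167], 1],
    [[0.0014, 0.0003, 0], [0, 0, -0.167], 1],
    [[0, 0, 0], [0, 0, 0], 1],
    [[0, 0, 0], [0, 0, 0], 1]
  ]
}}

```text
clock: 8.25
tool_pos: [0.4757, 0.1077, 0.0542]
orientation: [180.0, 0.0, -81.2]
force: [-1.4, 3.2, 0.7]
opening: 0.0003
```

```bash
python3 p.py e7.png
```

```text
[('pointer notch angle deg', np.float64(1.9), 'r', np.float64(0.0461), np.int32(527)), ('post phi', np.float64(188.3), 'lever from rest0', np.float64(34.9), 'r', np.float64(0.0807), np.int32(573)), ('green', np.float64(46.8), np.float64(0.073))]
t 8.25 tcp [0.4757 0.1077 0.0542] yaw -81.18 in tool r [-0.0183  0.0804] F tool xy [-3.38  0.88] Fz 0.65
```

Call:
{"name": "servo_tool", "arguments": {
  "rows": [
    [[0.0014, 0.0003, 0], [0, 0, -0.167], 1],
    [[0.0014, 0.0003, 0], [0, 0, -0.167], 1],
    [[0.0014, 0.0003, 0], [0, 0, -0.167], 1],
    [[0.0014, 0.0003, 0], [0, 0, -0.167], 1],
    [[0, 0, 0], [0, 0, 0], 1],
    [[0, 0, 0], [0, 0, 0], 1]
  ]
}}

```text
clock: 8.8
tool_pos: [0.4755, 0.102, 0.0541]
orientation: [180.0, -0.0, -77.2]
force: [-2.0, 2.3, 0.3]
opening: 0.0008
```

```bash
python3 p.py e8.png
```

```text
[('pointer notch angle deg', np.float64(5.7), 'r', np.float64(0.046), np.int32(533)), ('post phi', np.float64(192.3), 'lever from rest0', np.float64(38.9), 'r', np.float64(0.0808), np.int32(578)), ('green', np.float64(46.8), np.float64(0.0728))]
t 8.8 tcp [0.4755 0.102  0.0541] yaw -77.18 in tool r [-0.0183  0.0805] F tool xy [-2.66  1.45] Fz 0.32
```

The pointer is in the middle of a click, so I'll hold and look again.

Call:
{"name": "servo_tool", "arguments": {
  "rows": [
    [[0, 0, 0], [0, 0, 0], 1],
    [[0, 0, 0], [0, 0, 0], 1],
    [[0, 0, 0], [0, 0, 0], 1],
    [[0, 0, 0], [0, 0, 0], 1]
  ]
}}

```text
clock: 9.18
tool_pos: [0.4755, 0.1021, 0.0542]
orientation: [180.0, -0.0, -77.2]
force: [-2.5, 1.6, 0.9]
opening: 0.0005
```

```bash
python3 p.py e9.png
```

```text
[('pointer notch angle deg', np.float64(12.6), 'r', np.float64(0.0462), np.int32(500)), ('post phi', np.float64(192.3), 'lever from rest0', np.float64(38.9), 'r', np.float64(0.0808), np.int32(578)), ('green', np.float64(46.9), np.float64(0.0728))]
t 9.1833 tcp [0.4755 0.1021 0.0542] yaw -77.17 in tool r [-0.0184  0.0804] F tool xy [-2.12  2.07] Fz 0.94
```

Call:
{"name": "servo_tool", "arguments": {
  "rows": [
    [[0, 0, 0], [0, 0, 0], 1],
    [[0, 0, 0], [0, 0, 0], 1],
    [[0, 0, 0], [0, 0, 0], 1],
    [[0, 0, 0], [0, 0, 0], 1],
    [[0, 0, 0], [0, 0, 0], 1],
    [[0, 0, 0], [0, 0, 0], 1],
    [[0, 0, 0], [0, 0, 0], 1],
    [[0, 0, 0], [0, 0, 0], 1],
    [[0, 0, 0], [0, 0, 0], 1],
    [[0, 0, 0], [0, 0, 0], 1]
  ]
}}

```text
clock: 10.07
tool_pos: [0.4756, 0.1021, 0.0542]
orientation: [180.0, -0.0, -77.2]
force: [-1.7, 1.8, 0.6]
opening: 0.0008
```

```bash
python3 p.py f0.png
```

```text
[('pointer notch angle deg', np.float64(12.8), 'r', np.float64(0.0461), np.int32(497)), ('post phi', np.float64(192.3), 'lever from rest0', np.float64(38.9), 'r', np.float64(0.0808), np.int32(577)), ('green', np.float64(46.9), np.float64(0.0729))]
t 10.0667 tcp [0.4756 0.1021 0.0542] yaw -77.17 in tool r [-0.0184  0.0804] F tool xy [-2.18  1.3 ] Fz 0.61
```

Call:
{"name": "servo_tool", "arguments": {
  "rows": [
    [[0.0014, 0.0003, 0], [0, 0, -0.167], 1],
    [[0.0014, 0.0003, 0], [0, 0, -0.167], 1],
    [[0.0014, 0.0003, 0], [0, 0, -0.167], 1],
    [[0.0014, 0.0003, 0], [0, 0, -0.167], 1],
    [[0.0014, 0.0003, 0], [0, 0, -0.167], 1],
    [[0.0014, 0.0003, 0], [0, 0, -0.167], 1],
    [[0.0014, 0.0003, 0], [0, 0, -0.167], 1],
    [[0.0014, 0.0003, 0], [0, 0, -0.167], 1],
    [[0, 0, 0], [0, 0, 0], 1],
    [[0, 0, 0], [0, 0, 0], 1]
  ]
}}

```text
clock: 10.95
tool_pos: [0.4764, 0.0906, 0.0542]
orientation: [180.0, -0.0, -69.2]
force: [-2.2, 1.7, 1.1]
opening: 0.0004
```

```bash
python3 p.py f1.png
```

```text
[('pointer notch angle deg', np.float64(14.0), 'r', np.float64(0.0459), np.int32(525)), ('post phi', np.float64(200.2), 'lever from rest0', np.float64(46.8), 'r', np.float64(0.0809), np.int32(582)), ('green', np.float64(46.8), np.float64(0.0728))]
t 10.95 tcp [0.4764 0.0906 0.0542] yaw -69.16 in tool r [-0.0184  0.0803] F tool xy [-2.36  1.43] Fz 1.07
```

Call:
{"name": "servo_tool", "arguments": {
  "rows": [
    [[0.0014, 0.0003, 0], [0, 0, -0.167], 1],
    [[0.0014, 0.0003, 0], [0, 0, -0.167], 1],
    [[0.0014, 0.0003, 0], [0, 0, -0.167], 1],
    [[0.0014, 0.0003, 0], [0, 0, -0.167], 1],
    [[0, 0, 0], [0, 0, 0], 1],
    [[0, 0, 0], [0, 0, 0], 1],
    [[0, 0, 0], [0, 0, 0], 1],
    [[0, 0, 0], [0, 0, 0], 1],
    [[0, 0, 0], [0, 0, 0], 1],
    [[0, 0, 0], [0, 0, 0], 1]
  ]
}}

```text
clock: 11.83
tool_pos: [0.4774, 0.085, 0.0541]
orientation: [180.0, -0.0, -65.1]
force: [-3.1, 1.6, 1.2]
opening: 0.0006
```

```bash
python3 p.py f2.png
```

```text
[('pointer notch angle deg', np.float64(24.6), 'r', np.float64(0.046), np.int32(498)), ('post phi', np.float64(204.1), 'lever from rest0', np.float64(50.7), 'r', np.float64(0.081), np.int32(579)), ('green', np.float64(46.7), np.float64(0.0726))]
t 11.8333 tcp [0.4774 0.085  0.0541] yaw -65.14 in tool r [-0.0185  0.0803] F tool xy [-2.8   2.13] Fz 1.18
```

Notch 2 is reached. I'll settle for a second, then go 8° further.

Call:
{"name": "servo_tool", "arguments": {
  "rows": [
    [[0, 0, 0], [0, 0, 0], 1],
    [[0, 0, 0], [0, 0, 0], 1],
    [[0, 0, 0], [0, 0, 0], 1],
    [[0, 0, 0], [0, 0, 0], 1],
    [[0, 0, 0], [0, 0, 0], 1],
    [[0, 0, 0], [0, 0, 0], 1],
    [[0, 0, 0], [0, 0, 0], 1],
    [[0, 0, 0], [0, 0, 0], 1],
    [[0, 0, 0], [0, 0, 0], 1],
    [[0.0014, 0.0003, 0], [0, 0, -0.167], 1],
    [[0.0014, 0.0003, 0], [0, 0, -0.167], 1],
    [[0.0014, 0.0003, 0], [0, 0, -0.167], 1],
    [[0.0014, 0.0003, 0], [0, 0, -0.167], 1],
    [[0.0014, 0.0003, 0], [0, 0, -0.167], 1],
    [[0.0014, 0.0003, 0], [0, 0, -0.167], 1],
    [[0.0014, 0.0003, 0], [0, 0, -0.167], 1],
    [[0.0014, 0.0003, 0], [0, 0, -0.167], 1],
    [[0, 0, 0], [0, 0, 0], 1],
    [[0, 0, 0], [0, 0, 0], 1]
  ]
}}

```text
clock: 13.47
tool_pos: [0.4806, 0.0739, 0.0541]
orientation: [180.0, 0.0, -57.1]
force: [-3.3, 1.6, 0.1]
opening: 0.0006
```

```bash
python3 p.py f3.png
```

```text
[('pointer notch angle deg', np.float64(26.2), 'r', np.float64(0.0456), np.int32(525)), ('post phi', np.float64(212.5), 'lever from rest0', np.float64(59.1), 'r', np.float64(0.081), np.int32(414)), ('green', np.float64(46.8), np.float64(0.0725))]
t 13.4667 tcp [0.4806 0.0739 0.0541] yaw -57.14 in tool r [-0.0184  0.0802] F tool xy [-3.11  1.91] Fz 0.08
```

Call:
{"name": "servo_tool", "arguments": {
  "rows": [
    [[0.0014, 0.0003, 0], [0, 0, -0.167], 1],
    [[0.0014, 0.0003, 0], [0, 0, -0.167], 1],
    [[0.0014, 0.0003, 0], [0, 0, -0.167], 1],
    [[0.0014, 0.0003, 0], [0, 0, -0.167], 1],
    [[0, 0, 0], [0, 0, 0], 1],
    [[0, 0, 0], [0, 0, 0], 1],
    [[0, 0, 0], [0, 0, 0], 1],
    [[0, 0, 0], [0, 0, 0], 1],
    [[0, 0, 0], [0, 0, 0], 1],
    [[0, 0, 0], [0, 0, 0], 1]
  ]
}}

```text
clock: 14.35
tool_pos: [0.4828, 0.0688, 0.0541]
orientation: [180.0, -0.0, -53.1]
force: [-3.3, 0.2, 0.6]
opening: 0.0001
```

```bash
python3 p.py f4.png
```

```text
[('pointer notch angle deg', np.float64(36.9), 'r', np.float64(0.0458), np.int32(500)), ('post phi', np.float64(216.0), 'lever from rest0', np.float64(62.6), 'r', np.float64(0.0811), np.int32(584)), ('green', np.float64(46.7), np.float64(0.0724))]
t 14.35 tcp [0.4828 0.0688 0.0541] yaw -53.12 in tool r [-0.0186  0.0801] F tool xy [-2.11  2.5 ] Fz 0.58
```

View pics/f4.png

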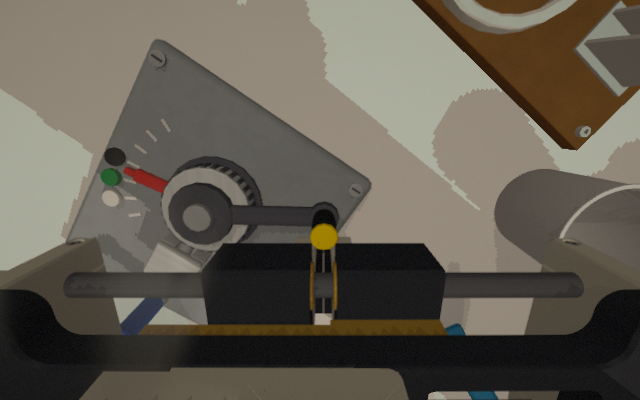

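The pointer is in notch 3, one notch short of green: its tip is at (127,171) and the green stud at (111,177). I'll settle, then make the last click.

Call:
{"name": "servo_tool", "arguments": {
  "rows": [
    [[0, 0, 0], [0, 0, 0], 1],
    [[0, 0, 0], [0, 0, 0], 1],
    [[0, 0, 0], [0, 0, 0], 1],
    [[0, 0, 0], [0, 0, 0], 1],
    [[0, 0, 0], [0, 0, 0], 1],
    [[0, 0, 0], [0, 0, 0], 1],
    [[0, 0, 0], [0, 0, 0], 1],
    [[0, 0, 0], [0, 0, 0], 1],
    [[0, 0, 0], [0, 0, 0], 1],
    [[0.0014, 0.0003, 0], [0, 0, -0.167], 1],
    [[0.0014, 0.0003, 0], [0, 0, -0.167], 1],
    [[0.0014, 0.0003, 0], [0, 0, -0.167], 1],
    [[0.0014, 0.0003, 0], [0, 0, -0.167], 1],
    [[0.0014, 0.0003, 0], [0, 0, -0.167], 1],
    [[0.0014, 0.0003, 0], [0, 0, -0.167], 1],
    [[0.0014, 0.0003, 0], [0, 0, -0.167], 1],
    [[0.0014, 0.0003, 0], [0, 0, -0.167], 1],
    [[0, 0, 0], [0, 0, 0], 1],
    [[0, 0, 0], [0, 0, 0], 1]
  ]
}}

```text
clock: 15.98
tool_pos: [0.4882, 0.0586, 0.0541]
orientation: [180.0, 0.0, -45.1]
force: [-5.4, 1.0, 1.1]
opening: 0.0005
```

```bash
python3 p.py f5.png
```

```text
[('pointer notch angle deg', np.float64(38.4), 'r', np.float64(0.0454), np.int32(524)), ('post phi', np.float64(224.0), 'lever from rest0', np.float64(70.6), 'r', np.float64(0.0812), np.int32(527)), ('green', np.float64(46.7), np.float64(0.0723))]
t 15.9833 tcp [0.4882 0.0586 0.0541] yaw -45.12 in tool r [-0.0185  0.0801] F tool xy [-4.48  3.1 ] Fz 1.13
```

Call:
{"name": "servo_tool", "arguments": {
  "rows": [
    [[0.0014, 0.0003, 0], [0, 0, -0.167], 1],
    [[0.0014, 0.0003, 0], [0, 0, -0.167], 1],
    [[0.0014, 0.0003, 0], [0, 0, -0.167], 1],
    [[0.0014, 0.0003, 0], [0, 0, -0.167], 1],
    [[0, 0, 0], [0, 0, 0], 1],
    [[0, 0, 0], [0, 0, 0], 1],
    [[0, 0, 0], [0, 0, 0], 1],
    [[0, 0, 0], [0, 0, 0], 1],
    [[0, 0, 0], [0, 0, 0], 1],
    [[0, 0, 0], [0, 0, 0], 1]
  ]
}}

```text
clock: 16.87
tool_pos: [0.4915, 0.054, 0.0541]
orientation: [180.0, -0.0, -41.1]
force: [-5.1, -1.3, 1.3]
opening: 0.0002
```

```bash
python3 p.py f6.png
```

```text
[('pointer notch angle deg', np.float64(49.2), 'r', np.float64(0.0457), np.int32(499)), ('post phi', np.float64(227.9), 'lever from rest0', np.float64(74.5), 'r', np.float64(0.0811), np.int32(563)), ('green', np.float64(46.7), np.float64(0.0723))]
t 16.8667 tcp [0.4915 0.054  0.0541] yaw -41.1 in tool r [-0.0186  0.0799] F tool xy [-3.   4.3] Fz 1.31
```

View pics/f6.png

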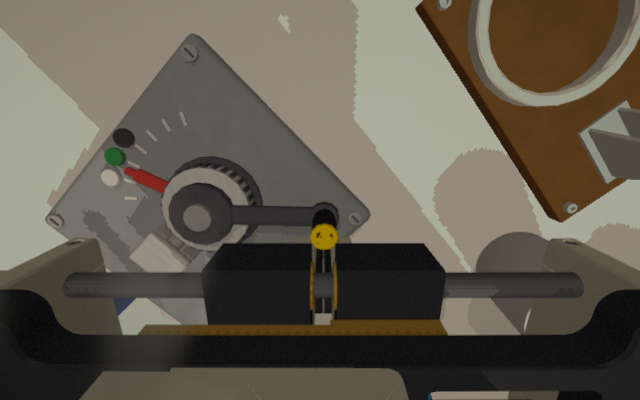

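The pointer is at green, in notch 4. I'll hold for a second, then unwind the lever gently back along its circle.

Call:
{"name": "servo_tool", "arguments": {
  "rows": [
    [[0, 0, 0], [0, 0, 0], 1],
    [[0, 0, 0], [0, 0, 0], 1],
    [[0, 0, 0], [0, 0, 0], 1],
    [[0, 0, 0], [0, 0, 0], 1],
    [[0, 0, 0], [0, 0, 0], 1],
    [[0, 0, 0], [0, 0, 0], 1],
    [[0, 0, 0], [0, 0, 0], 1],
    [[0, 0, 0], [0, 0, 0], 1],
    [[-0.0014, -0.0003, 0], [0, 0, 0.167], 1],
    [[-0.0014, -0.0003, 0], [0, 0, 0.167], 1],
    [[-0.0028, -0.0007, 0], [0, 0, 0.333], 1],
    [[-0.0028, -0.0007, 0], [0, 0, 0.333], 1],
    [[-0.0028, -0.0007, 0], [0, 0, 0.333], 1],
    [[-0.0028, -0.0007, 0], [0, 0, 0.333], 1],
    [[-0.0028, -0.0007, 0], [0, 0, 0.333], 1],
    [[-0.0028, -0.0007, 0], [0, 0, 0.333], 1],
    [[0, 0, 0], [0, 0, 0], 1]
  ]
}}

```text
clock: 18.33
tool_pos: [0.4818, 0.0721, 0.0543]
orientation: [-180.0, -0.0, -55.2]
force: [-3.6, -0.6, 0.6]
opening: 0.0004
```

```bash
python3 p.py f7.png
```

```text
[('pointer notch angle deg', np.float64(48.5), 'r', np.float64(0.0461), np.int32(438)), ('post phi', np.float64(214.0), 'lever from rest0', np.float64(60.6), 'r', np.float64(0.0811), np.int32(570)), ('green', np.float64(46.8), np.float64(0.0725))]
t 18.3333 tcp [0.4818 0.0721 0.0543] yaw -55.2 in tool r [-0.019   0.0796] F tool xy [-1.51  3.3 ] Fz 0.58
```

Call:
{"name": "servo_tool", "arguments": {
  "rows": [
    [[-0.0028, -0.0007, 0], [0, 0, 0.333], 1],
    [[-0.0028, -0.0007, 0], [0, 0, 0.333], 1],
    [[-0.0028, -0.0007, 0], [0, 0, 0.333], 1],
    [[-0.0014, -0.0003, 0], [0, 0, 0.167], 1],
    [[-0.0014, -0.0003, 0], [0, 0, 0.167], 1],
    [[-0.0014, -0.0003, 0], [0, 0, 0.167], 1],
    [[-0.0014, -0.0003, 0], [0, 0, 0.167], 1],
    [[-0.0014, -0.0003, 0], [0, 0, 0.167], 1],
    [[-0.0014, -0.0003, 0], [0, 0, 0.167], 1],
    [[-0.0014, -0.0003, 0], [0, 0, 0.167], 1],
    [[-0.0014, -0.0003, 0], [0, 0, 0.167], 1],
    [[-0.0014, -0.0003, 0], [0, 0, 0.167], 1],
    [[-0.0028, -0.0007, 0], [0, 0, 0.333], 1],
    [[-0.006, 0, 0], [0, 0, 0], 1],
    [[-0.006, 0, 0], [0, 0, 0], 1],
    [[0, 0, 0], [0, 0, 0], 1],
    [[0, 0, 0], [0, 0, 0], 1]
  ]
}}

```text
clock: 19.8
tool_pos: [0.4719, 0.107, 0.0542]
orientation: [-180.0, -0.0, -72.0]
force: [0.8, -0.2, 0.5]
opening: 0.0006
```

```bash
python3 p.py f8.png
```

```text
[('pointer notch angle deg', np.float64(46.8), 'r', np.float64(0.0464), np.int32(399)), ('post phi', np.float64(201.9), 'lever from rest0', np.float64(48.5), 'r', np.float64(0.081), np.int32(631)), ('green', np.float64(46.4), np.float64(0.0723))]
t 19.8 tcp [0.4719 0.107  0.0542] yaw -72.01 in tool r [-0.0314  0.0803] F tool xy [ 0.42 -0.75] Fz 0.49
```

View pics/f8.png

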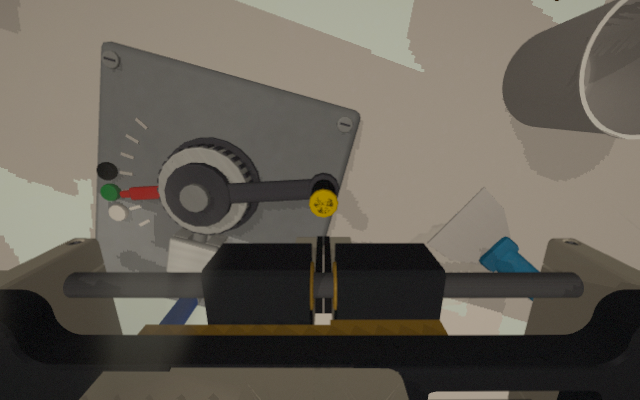

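The unloaded pointer sits at green: 46.8° against the stud's 46.4°, with the lever back at rest. Next I'll raise and move outside the blue knob.

Call:
{"name": "servo_tool", "arguments": {
  "rows": [
    [[0, 0, -0.025], [0, 0, 0], 1],
    [[0, 0, -0.025], [0, 0, 0], 1],
    [[0, 0, -0.025], [0, 0, 0], 1],
    [[0, 0, -0.025], [0, 0, 0], 1],
    [[-0.0178, -0.0222, 0], [0, 0, 0], 1],
    [[-0.0178, -0.0222, 0], [0, 0, 0], 1],
    [[-0.0178, -0.0222, 0], [0, 0, 0], 1],
    [[-0.0178, -0.0222, 0], [0, 0, 0], 1],
    [[-0.0178, -0.0222, 0], [0, 0, 0], 1],
    [[0, 0, 0], [0, 0, 0.487], 1],
    [[0, 0, 0], [0, 0, 0.487], 1],
    [[0, 0, 0], [0, 0, 0.487], 1],
    [[0, 0, 0], [0, 0, 0.487], 1],
    [[0, 0, 0], [0, 0, 0.487], 1],
    [[0, 0, 0], [0, 0, 0], 1],
    [[0, 0, 0], [0, 0, 0], 1]
  ]
}}

```text
clock: 21.18
tool_pos: [0.5503, 0.2252, 0.154]
orientation: [180.0, -0.0, -86.6]
force: [0.2, -0.2, -0.6]
opening: 0.0006
```

```bash
python3 p.py g0.png
python3 - <<'E'
from h import *
ci=optics.camera_info('wrist');im=cv2.imread('pics/g0.png')
print(proj(ci,[[.5523,.191,.07]]))
E
```

```text
[('pointer notch angle deg', np.float64(46.7), 'r', np.float64(0.0435), np.int32(291)), ('post phi', np.float64(201.4), 'lever from rest0', np.float64(48.0), 'r', np.float64(0.0807), np.int32(349)), ('green', np.float64(47.3), np.float64(0.0728))]
t 21.1833 tcp [0.5503 0.2252 0.154 ] yaw -86.61 in tool r [-0.1235  0.0004] F tool xy [ 0.21 -0.17] Fz -0.57
[[322.6768814  171.00248561]]
```

View pics/g0.png

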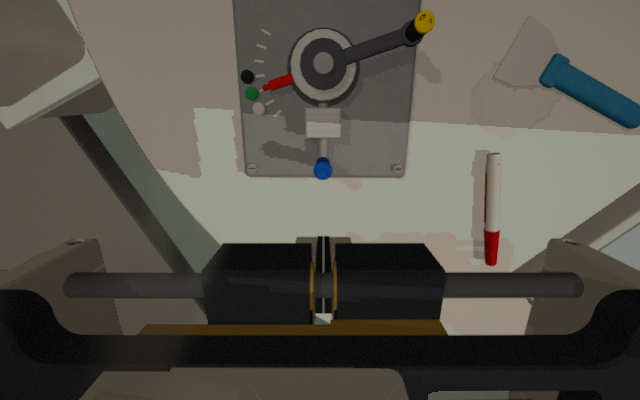

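The knob is at (322,169), exactly ahead of the fingers. I'll descend.

Call:
{"name": "servo_tool", "arguments": {
  "rows": [
    [[0, 0, 0.025], [0, 0, 0], 1],
    [[0, 0, 0.025], [0, 0, 0], 1],
    [[0, 0, 0.025], [0, 0, 0], 1],
    [[0, 0, 0.023], [0, 0, 0], 1],
    [[0.004, 0, 0], [0, 0, 0], 1],
    [[0.004, 0, 0], [0, 0, 0], 1],
    [[0.003, 0, 0], [0, 0, 0], 1],
    [[0, 0, 0], [0, 0, 0], 1],
    [[0, 0, 0], [0, 0, 0], 1]
  ]
}}

```text
clock: 21.98
tool_pos: [0.5519, 0.2147, 0.0579]
orientation: [-179.9, 0.1, -86.7]
force: [-0.5, 0.2, 0.2]
opening: 0.0004
```

```bash
python3 p.py g1.png
```

```text
[('pointer notch angle deg', np.float64(46.7), 'r', np.float64(0.0436), np.int32(654)), ('green', np.float64(47.4), np.float64(0.0725))]
t 21.9833 tcp [0.5519 0.2147 0.0579] yaw -86.71 in tool r [-0.1129 -0.0004] F tool xy [-0.25  0.44] Fz 0.22
```

View pics/g1.png

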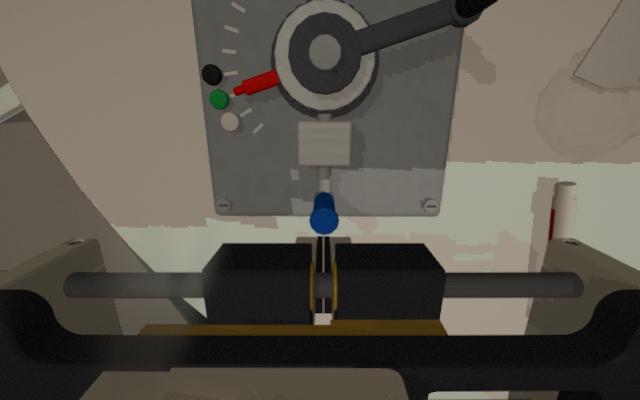

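Call:
{"name": "servo_tool", "arguments": {
  "rows": [
    [[0.0014, 0, 0], [0, 0, 0], 1],
    [[0.0014, 0, 0], [0, 0, 0], 1],
    [[0.0014, 0, 0], [0, 0, 0], 1],
    [[0.0014, 0, 0], [0, 0, 0], 1],
    [[0.0014, 0, 0], [0, 0, 0], 1],
    [[0.0014, 0, 0], [0, 0, 0], 1],
    [[0.0014, 0, 0], [0, 0, 0], 1],
    [[0.0014, 0, 0], [0, 0, 0], 1],
    [[0.0014, 0, 0], [0, 0, 0], 1],
    [[0.0014, 0, 0], [0, 0, 0], 1],
    [[0.0014, 0, 0], [0, 0, 0], 1],
    [[0.0014, 0, 0], [0, 0, 0], 1],
    [[0, 0, 0], [0, 0, 0], 1],
    [[0, 0, 0], [0, 0, 0], 1]
  ]
}}

```text
clock: 23.2
tool_pos: [0.552, 0.1975, 0.0562]
orientation: [-180.0, -0.0, -86.7]
force: [-0.4, 1.6, 1.4]
opening: 0.0006
```

```bash
python3 p.py g2.png
```

```text
[('pointer notch angle deg', np.float64(46.7), 'r', np.float64(0.0439), np.int32(597)), ('green', np.float64(47.2), np.float64(0.0726))]
t 23.2 tcp [0.552  0.1975 0.0562] yaw -86.71 in tool r [-0.0957  0.0005] F tool xy [-1.62  0.34] Fz 1.41
```

View pics/g2.png

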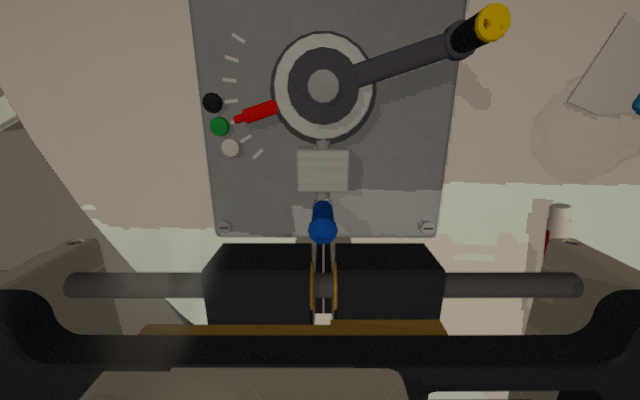

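Call:
{"name": "servo_tool", "arguments": {
  "rows": [
    [[0.001, 0, 0], [0, 0, 0], 1],
    [[0.001, 0, 0], [0, 0, 0], 1],
    [[0.001, 0, 0], [0, 0, 0], 1],
    [[0.001, 0, 0], [0, 0, 0], 1],
    [[0, 0, 0], [0, 0, 0], 1],
    [[0, 0, 0], [0, 0, 0], 1]
  ]
}}

```text
clock: 23.75
tool_pos: [0.5522, 0.1936, 0.0562]
orientation: [-180.0, -0.0, -86.7]
force: [-0.1, 2.0, 1.0]
opening: 0.0004
```

Call:
{"name": "servo_tool", "arguments": {
  "rows": [
    [[0.0007, 0, 0], [0, 0, 0], 1],
    [[0, 0, 0], [0, 0, 0], 1]
  ]
}}

```text
clock: 23.92
tool_pos: [0.5522, 0.193, 0.0562]
orientation: [-180.0, 0.0, -86.7]
force: [-0.9, 2.4, 1.7]
opening: 0.0004
```

Call:
{"name": "servo_tool", "arguments": {
  "rows": [
    [[0.0007, 0, 0], [0, 0, 0], 1],
    [[0, 0, 0], [0, 0, 0], 1]
  ]
}}

```text
clock: 24.08
tool_pos: [0.5523, 0.1922, 0.0562]
orientation: [-180.0, 0.0, -86.7]
force: [0.7, 2.1, 1.7]
opening: 0.0007
```

```bash
python3 p.py g3.png
```

```text
[('pointer notch angle deg', np.float64(46.7), 'r', np.float64(0.0439), np.int32(574)), ('green', np.float64(47.2), np.float64(0.0726))]
t 24.0833 tcp [0.5523 0.1922 0.0562] yaw -86.71 in tool r [-0.0904  0.0005] F tool xy [-2.07 -0.82] Fz 1.75
```

No stop force yet. I'll continue in small steps.

Call:
{"name": "servo_tool", "arguments": {
  "rows": [
    [[0.0005, 0, 0], [0, 0, 0], 1],
    [[0.0005, 0, 0], [0, 0, 0], 1],
    [[0, 0, 0], [0, 0, 0], 1],
    [[0, 0, 0], [0, 0, 0], 1]
  ]
}}

```text
clock: 24.47
tool_pos: [0.5524, 0.1916, 0.0562]
orientation: [-180.0, 0.0, -86.7]
force: [-0.8, 5.0, 1.7]
opening: 0.0004
```

Call:
{"name": "servo_tool", "arguments": {
  "rows": [
    [[0.0004, 0, 0], [0, 0, 0], 1],
    [[0, 0, 0], [0, 0, 0], 1],
    [[0, 0, 0], [0, 0, 0], 1]
  ]
}}

```text
clock: 24.72
tool_pos: [0.5524, 0.1915, 0.0562]
orientation: [-180.0, 0.0, -86.7]
force: [-0.6, 5.5, 1.2]
opening: 0.0004
```

```bash
python3 p.py g4.png
```

```text
[('pointer notch angle deg', np.float64(46.7), 'r', np.float64(0.0439), np.int32(576)), ('green', np.float64(47.2), np.float64(0.0726))]
t 24.7167 tcp [0.5524 0.1915 0.0562] yaw -86.7 in tool r [-0.0896  0.0005] F tool xy [-5.53  0.28] Fz 1.23
```

View pics/g4.png

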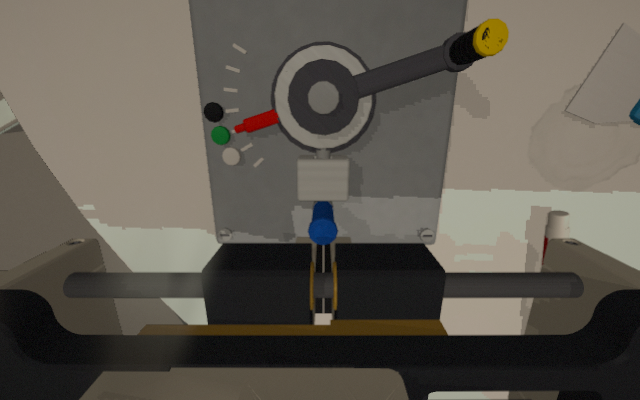

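The force is rising and the TCP has stopped, so this looks like the stop. One more small push will confirm it, then I'll draw back and rise.

Call:
{"name": "servo_tool", "arguments": {
  "rows": [
    [[0.0006, 0, 0], [0, 0, 0], 1],
    [[0, 0, 0], [0, 0, 0], 1],
    [[0, 0, 0], [0, 0, 0], 1],
    [[0, 0, 0], [0, 0, 0], 1]
  ]
}}

```text
clock: 25.1
tool_pos: [0.5525, 0.1913, 0.0563]
orientation: [-180.0, 0.1, -86.7]
force: [-1.9, 7.3, 1.3]
opening: 0.0006
```

Call:
{"name": "servo_tool", "arguments": {
  "rows": [
    [[-0.002, 0, 0], [0, 0, 0], 1],
    [[-0.004, 0, 0], [0, 0, 0], 1],
    [[-0.01, 0, 0], [0, 0, 0], 1],
    [[-0.02, 0, 0], [0, 0, 0], 1],
    [[0, 0, -0.025], [0, 0, 0], 1],
    [[0, 0, -0.025], [0, 0, 0], 1],
    [[0, 0, -0.025], [0, 0, 0], 1],
    [[0, 0, -0.025], [0, 0, 0], 1],
    [[0, 0, 0], [0, 0, 0], 1],
    [[0, 0, 0], [0, 0, 0], 1],
    [[0, 0, 0], [0, 0, 0], 1]
  ]
}}

```text
clock: 26.02
tool_pos: [0.5496, 0.226, 0.1555]
orientation: [179.9, -0.0, -86.7]
force: [-0.3, -0.0, -0.4]
opening: 0.0004
```

```bash
python3 p.py g5.png
python3 - <<'E'
from h import *
ci=optics.camera_info('wrist');im=cv2.imread('pics/g5.png');hs=cv2.cvtColor(im,cv2.COLOR_BGR2HSV)
for d in(72,74,89): 
    a=np.radians(93.4);print(d,proj(ci,[[.558+d/1e3*np.cos(a),.102+d/1e3*np.sin(a),.07]])[0])
E
```

```text
[('pointer notch angle deg', np.float64(46.5), 'r', np.float64(0.0431), np.int32(287)), ('post phi', np.float64(201.6), 'lever from rest0', np.float64(48.2), 'r', np.float64(0.0809), np.int32(354)), ('green', np.float64(47.2), np.float64(0.0723))]
t 26.0167 tcp [0.5496 0.226  0.1555] yaw -86.72 in tool r [-0.1243  0.0013] F tool xy [0.01 0.29] Fz -0.42
72 [321.00263866 150.43783898]
74 [321.01159093 152.77951578]
89 [321.0774274  169.98898753]
```

View pics/g5.png

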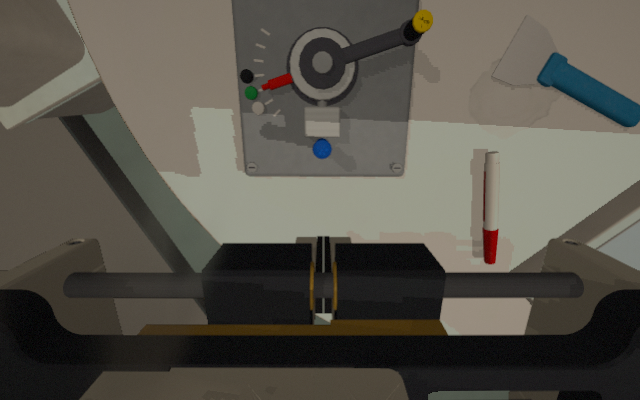

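The knob is at (321.5,149), and the fully-home position projects to row 150, so the bolt is home. The pointer stands at the green stud and the robot is clear, so I'm handing in.

```bash
python3 -c "
from plant import ctrl
print(ctrl.close_job())"
```

```text
the job is handed in; nothing more can be done
None
```

The pointer stands at the green stud (notch 4), the lock bolt is home, and I handed the job in at about 26 s of the 72 s. The hand-in reports no verdict, so these are my own measurements.

- **Selector:** I pushed the thumb post along its circle with closed fingers. The wrist camera showed the pointer clicking through notches 1, 2, 3 and 4 one at a time, with about a second of rest in each. I then let the lever unwind gently to its rest direction. In all readings the push stayed below about 6 N.
- **Bolt:** I pushed the blue knob until the tool stopped moving and the force rose to about 7 N, then drew back and raised the tool.
- **Last checks:** The pointer read 46.5° and the green stud 47.2°, a difference of about 1 mm on the stud circle. The knob top was at pixel row 149, and the fully home position works out to row 150. The measured force was near zero, so nothing was being touched.
- **Disagreements:**
  - All angle readings carry a bias of up to 2°, because green read about 47° instead of its nominal 48°.
  - While the lever was wound, the pointer sat an estimated 1.5° ahead of each notch, inside the 2.75° allowed.
  - Two early height estimates from mixed views were wrong: post top 52–58 mm and knob −3 mm, the knob from a badly picked pixel. I used the side-plus-top views instead, which gave 68 mm for both against the stated 72 and 70 mm.
- **Bystanders:** I did not re-measure the stamp, beaker or pen, but the tool stayed clear of all three.

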